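Rebuild two water-filter cartridges

ROBOT

A 7-joint arm with a two-finger parallel gripper is mounted at the origin on the work surface. World frame = base frame: x ahead of the robot, y to its left, z up, the work surface at z = 0. Lengths are in m, angles in degrees, forces in N, time in s.
With the tool pointing down it reaches from about 0.35 to 0.9 m from the base axis. Payload 19.9 kg.
Tool frame: the origin (TCP) lies on the centre line of the jaws, within the pads' length; the fingertips stand 25 mm ahead of it and the grasp point (between the pads) lies 6 mm ahead of it; z points along the fingers, y is the direction in which the jaws open and shut (so a half turn about z gives the same grasp; the last joint's range is limited). The gripper opens to 94 mm and grips with 3 to 60 N. Pads are 16 mm wide; open, the fingers measure 119 mm over their backs; the gripper's body (75 mm by 177 mm) begins 78 mm behind the grasp point.
Start: joints at [-66.32, 23.915, -0.59, 92.452, 0.269, 63.638, -3.037], TCP at [0.275, 0.561, 0.23] pointing down, gripper open.
Joint ranges: [-161.28, 161.28], [-22.2, 115.67], [-73.04, 71.86], [3.21, 147.25], [-68.34, 248.33], [10.77, 114.83], [-161.83, 161.83]. Speed limits (degrees/s): [108.29, 108.29, 136.94, 136.94, 172.46, 172.46, 172.46].

INTERFACE

Orientations are given as a 3x3 rotation matrix whose columns are the frame's x, y, z axes.
In Python, from cell import telemetry, viewer, workorder gives the robot as it stands. The module is installed in compiled form; this text tells all that it offers.
- The arm moves only by the tool servo_tool, never from a script. Its arguments are lists of equal length, an entry for each row: "xyz": the shift along the tool's x, y, z in mm, a list of three; "angular": the turn, a rotation vector about the tool's x, y, z in rad, a list of three; "hand": the finger opening in mm, from 0 to 94. A call has 1 to 10 rows; each row shifts and turns the commanded pose from where the row before left it, along the tool's axes as they then stand; what a row does not reach is not made up. A row lasts 1/8 s, in which the tool goes at most 62.5 mm and 10.7 degrees, less where a joint would pass 70% of its speed; a pose out of reach is approached as far as the arm can. A call is refused whole if a number of a shift passes 62.5 or a number of a turn 0.188, either way. A call with a gripper value outside its range is refused whole. The fingers move at their own pace and stop on an object; "grip_force" is the grip in N (left out, the last holds). Time passes only in rows, so rows that do not move let the fingers close. It gives the time, the measured TCP pose, the force and the opening at its end, in the units of the state.
- telemetry.observe(): the state, without advancing time (a new reading comes with each control period).
- viewer.camera(name): name is "side" or "top" or "wrist"; returns a dict with "frame" (384x512x3 uint8, red, green, blue), "fov_y" (degrees; the focal length in pixels is half the picture's height over the tangent of half this angle, whatever the lens; pixels are square), "cx", "cy" (the principal point, pixels), "dist_coeffs" ([k1, k2, p1, p2, k3] as OpenCV has them; the pictures are not rectified), "rvec" (rotation vector, rad) and "tvec" (3), from world to camera coordinates, as OpenCV has them. Camera axes: x right, y down, z forward; pixel columns grow to the right and rows downward; lengths in m; the calibration is good to about 2 mm. A picture is of the moment at which its call begins. There is no depth.
- workorder.finish_job(): hands the job in, once; it reports no verdict.
The state is a dict: "time": time; "joints": joint angles; "dq": joint speeds; "joint_torque": joint torques, N m; "eef_pos": TCP position; "ee_rot": TCP orientation; "force": force on the tool from outside, world axes, zero at the start; "moment": the same for the moment, N m; "grip_width": finger opening in m.
Only numpy, scipy, OpenCV 4.12 (cv2) and the standard library are available. Lean on these libraries where they do the work, as an engineer would, in place of code of your own. Each camera call takes 0.05 s, during which the arm holds its last target. There are 200 camera calls.

TASK

Rebuild the two filter cartridges on their cores. On the post with the blue foot put the black carbon ring first, then the yellow resin ring on it, and the blue cap on top; on the post with the white foot put the white sediment ring and then the white cap. Every piece must sit fully down, upright, on the one below it; leave the gauge, the jar and the carton where they are.

Things in the scene. Friction and masses are not known exactly. Their poses are not given: they have to be found in the camera images.
- blue_core: A round blue plastic foot, 76 mm across and 12 mm thick, with an upright bare-steel post on its centre: 16 mm thick, top 90 mm above the counter, the last 8 mm tapering to 8 mm. It is fixed and cannot move. Origin: centre of the foot's underside, on the counter; z up along the post. The foot's top face, on which the first ring rests, is 12 mm above the origin.
- white_core: A round white plastic foot, 76 mm across and 12 mm thick, with an upright bare-steel post on its centre: 16 mm thick, top 70 mm above the counter, the last 8 mm tapering to 8 mm. It is fixed and cannot move. Origin: centre of the foot's underside, on the counter; z up along the post. The foot's top face, on which the first ring rests, is 12 mm above the origin.
- carbon_ring: A black ring, 60 mm outside, 36 mm tall, with a 26 mm hole right through (the core's 16 mm post passes through it loosely); the carbon ring, about 0.09 kg. Stands flat on the counter, loose. Origin: centre of its underside; z is the ring's axis, up. It can be gripped across the outside from above.
- resin_ring: A yellow ring, 60 mm outside, 30 mm tall, with a 26 mm hole right through (the core's 16 mm post passes through it loosely); the resin ring, about 0.08 kg. Stands flat on the counter, loose. Origin: centre of its underside; z is the ring's axis, up. It can be gripped across the outside from above.
- sediment_ring: A white, finely ribbed ring, 60 mm outside, 46 mm tall, with a 26 mm hole right through (the core's 16 mm post passes through it loosely); the sediment ring, about 0.07 kg. Stands flat on the counter, loose. Origin: centre of its underside; z is the ring's axis, up. It can be gripped across the outside from above.
- blue_cap: A blue plastic cap, loose, standing on its open side: a round body 54 mm across and 24 mm tall, and centred on top a round knob 24 mm across and 32 mm tall (56 mm tall in all), by which it can be gripped from above. From below it has a blind hole 25 mm across and 20 mm deep, which goes over the top of a post, so that the cap's underside rests on the ring below. Origin: centre of its underside; z up towards the knob.
- white_cap: A white plastic cap, loose, standing on its open side: a round body 54 mm across and 24 mm tall, and centred on top a round knob 24 mm across and 32 mm tall (56 mm tall in all), by which it can be gripped from above. From below it has a blind hole 25 mm across and 20 mm deep, which goes over the top of a post, so that the cap's underside rests on the ring below. Origin: centre of its underside; z up towards the knob.
- gauge: Bystander: a loose pressure gauge lying face up, a steel disc 66 mm across and 28 mm high with a white face and a red needle; a brass stub 16 mm thick sticks out sideways to 57 mm from the centre along its -x. Origin: centre of the disc's underside.
- grease_jar: Bystander: a loose clear jar with a red lid, 60 mm across and 75 mm tall. Origin: centre of its underside.
- carton: Bystander: a closed brown carton, 60 x 220 mm and 50 mm high, its long side along its y. Origin: centre of its underside.

How it is judged:
By the outcome, as a careful person would: the job done as asked, in the order asked, and still so for the second after the job is handed in, with the robot touching nothing.
It also fails if it takes over 122 s, if anything falls off the work surface, if the arm or the gripper's body presses on something with over 40 N, if the wrist force passes 120 N, or if a joint passes its speed limit or range.

## Working session

There is one attempt and no reset: what is moved stays moved. The work goes in short steps, Python scripts to look and compute and a tool call to move; the robot and the scene stay as the last step left them, time stands still between calls to the robot, and variables do not carry over. Pictures are saved under pics/ and viewed, about 12 in all and at most 16, crops included, and the job is handed in when it is done.

Besides the shell and the picture viewer there is one more tool, called after "Request:" as name(argument=value, ...) on one line, values as JSON. servo_tool: Moves the arm, as the interface text tells. Its arguments: {"type":"object","properties":{"xyz":{"type":"array"},"angular":{"type":"array"},"hand":{"type":"array"},"grip_force":{"type":"number"}},"required":["xyz","angular","hand"]}

```bash
mkdir -p pics
cat > h.py <<'E'
import numpy as np, cv2
from cell import telemetry, viewer, workorder
def K(c):
    h,w=c["frame"].shape[:2]; f=h/2/np.tan(np.radians(c["fov_y"])/2)
    return np.array([[f,0,c["cx"]],[0,f,c["cy"]],[0,0,1.]])
def shot(name,png):
    c=viewer.camera(name); cv2.imwrite("pics/"+png,cv2.cvtColor(c["frame"],cv2.COLOR_RGB2BGR)); np.save("pics/"+png+".npy",c,allow_pickle=True); return c
def load(png): return np.load("pics/"+png+".npy",allow_pickle=True).item()
def back(c,uv,z):
    p=cv2.undistortPoints(np.array([[uv]],float),K(c),np.array(c["dist_coeffs"],float))[0,0]
    R=cv2.Rodrigues(np.array(c["rvec"],float))[0]; t=np.array(c["tvec"],float).ravel()
    o=-R.T@t; d=R.T@np.array([p[0],p[1],1]); return o+d*(z-o[2])/d[2]
def proj(c,P): return cv2.projectPoints(np.array(P,float).reshape(-1,3),np.array(c["rvec"],float),np.array(c["tvec"],float),K(c),np.array(c["dist_coeffs"],float))[0][:,0]
E
python3 - <<'E'
from h import *
for n in ("top","side","wrist"):
    c=shot(n,n+"0.png"); print(n,c["fov_y"],c["dist_coeffs"],(-cv2.Rodrigues(np.array(c["rvec"],float))[0].T@np.array(c["tvec"]).ravel()).round(3))
s=telemetry.observe(); print(s["time"],s["eef_pos"],s["ee_rot"],s["force"],s["grip_width"])
E
```

```text
top 57.58657214829013 [-0.02161966  0.          0.          0.          0.        ] [0.477 0.    1.146]
side 57.5970610841486 [0.03695611 0.         0.         0.         0.        ] [0.481 0.697 0.758]
wrist 61.01509346856445 [-0.03201956  0.          0.          0.          0.        ] [0.201 0.597 0.384]
0.15 [0.27444923 0.5612516  0.23000453] [[-8.98354344e-01  4.39271428e-01 -2.92921988e-04]
 [ 4.39271516e-01  8.98353985e-01 -8.07959238e-04]
 [-9.17657726e-05 -8.54505976e-04 -9.99999631e-01]] [ 0.47298091  0.15520954 -0.17826264] 0.09393699460148114
```

View pics/top0.png

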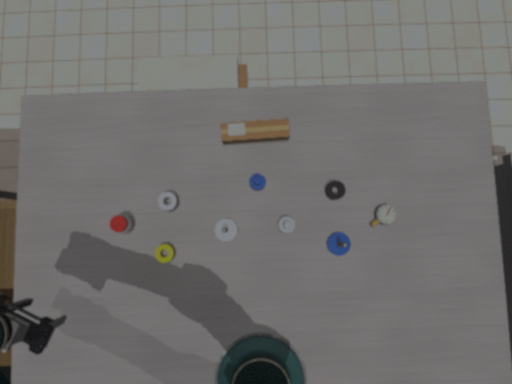

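View pics/side0.png

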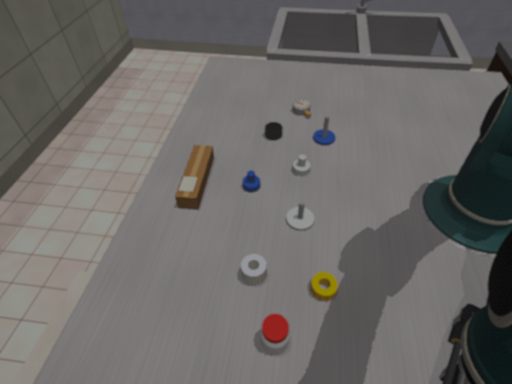

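Top view: carbon ring (335,190), resin ring (165,253), sediment ring (168,201), blue cap (258,182), white cap (287,225), white core (226,230), blue core (339,243), gauge (386,214), jar (120,223), carton (255,131). I'll enlarge it to read the positions more closely.

Run:
```python
from h import *
im=cv2.imread("pics/top0.png")
def crop(x,y,w=50,h=50): return cv2.resize(im[y:y+h,x:x+w],None,fx=4,fy=4,interpolation=cv2.INTER_CUBIC)
cs=[("carbon",310,165),("resin",140,228),("sedim",143,176),("bcap",233,157),("wcap",262,200),("wcore",201,205),("bcore",315,215),("gauge",360,190)]
t=[]
for n,x,y in cs:
    a=crop(x,y); a=np.clip(a*1.3,0,255).astype(np.uint8)
    for k in range(0,50,10):
        cv2.line(a,(k*4,0),(k*4,6),(0,0,255),1); cv2.line(a,(0,k*4),(6,k*4),(0,0,255),1)
    cv2.putText(a,f"{n} {x},{y}",(10,195),0,.45,(0,0,255),1); t.append(a)
cv2.imwrite("pics/crop1.png",np.vstack([np.hstack(t[:4]),np.hstack(t[4:])]))
```

```text
(no output)
```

View pics/crop1.png

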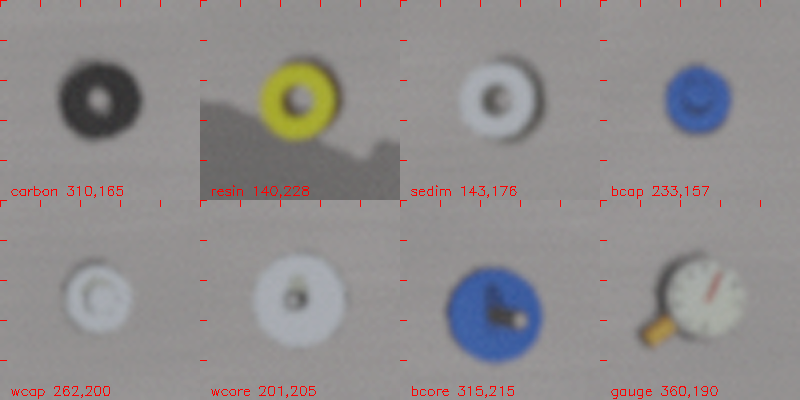

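```bash
cat > fit.py <<'E'
from h import *
from scipy.optimize import least_squares
# parts: (radius,z0,z1)
SH={"carbon":[(30,0,36)],"resin":[(30,0,30)],"sedim":[(30,0,46)],"bcap":[(27,0,24),(12,24,56)],"wcap":[(27,0,24),(12,24,56)],"wcore":[(38,0,12)],"bcore":[(38,0,12)]}
def sil(c,n,x,y,z=0,s=8,off=(0,0),wh=(384,512)):
    m=np.zeros((wh[0]*s,wh[1]*s),np.uint8); a=np.linspace(0,2*np.pi,60)
    for r,z0,z1 in SH[n]:
        P=np.vstack([np.c_[x+r/1e3*np.cos(a),y+r/1e3*np.sin(a),np.full(60,z+q/1e3)] for q in (z0,z1)])
        q=(proj(c,P)-np.array(off)+.5)*s-.5
        cv2.fillPoly(m,[cv2.convexHull(np.round(q).astype(np.int32))],1)
    return m
def seg(im,n):
    f=cv2.GaussianBlur(im,(3,3),0).astype(float); r,g,b=f[...,0],f[...,1],f[...,2]
    if n[0]=="b": return b-r>35
    if n=="resin": return r-b>50
    L=f.mean(2); return L<85 if n=="carbon" else L>158
def cen(m):
    ys,xs=np.nonzero(m); return np.array([xs.mean(),ys.mean()]),len(xs)
def fit(c,n,uv,half=20,z=0,m=None):
    u,v=[int(k)-half for k in uv]
    if m is None: m=seg(c["frame"],n)[v:v+2*half,u:u+2*half].astype(np.uint8)
    k,l,st,_=cv2.connectedComponentsWithStats(m); m=(l==1+np.argmax(st[1:,4]))
    m=cv2.morphologyEx(m.astype(np.uint8),cv2.MORPH_CLOSE,np.ones((5,5)))
    m_,A=cen(m); x=back(c,uv,z+.02)[:2]
    for _ in range(5):
        s=sil(c,n,*x,z=z,off=(u,v),wh=(2*half,2*half)); p,B=cen(s); p=(p+.5)/8-.5
        x=x+(back(c,m_+(u,v),z+.03)-back(c,p+(u,v),z+.03))[:2]
    return x.round(4),A,B/64
E
python3 - <<'E'
from fit import *
c=load("top0.png")
im=c["frame"]; print(im[190,326],im[230,226],im[230,250],im[201,160],im[201,150],im[225,287],im[182,258])
for n,uv in dict(carbon=(335,190),resin=(165,253),sedim=(168,201),bcap=(258,182),wcap=(287,225),wcore=(226,230),bcore=(339,243)).items(): print(n,*fit(c,n,uv))
for n,uv,z in (("gauge",(386,214),.028),("gstub",(374,223),.008),("jar",(119,223),.075),("carton",(255,131),.05)): print(n,back(c,uv,z).round(3))
for n,uv,z in (("bcore top",(344.5,244.7),.09),("wcore top",(225,229.5),.07)): print(n,back(c,uv,z).round(4))
E
```

```text
[41 41 42] [78 80 79] [115 112 112] [129 132 136] [119 116 116] [129 132 137] [ 52  75 123]
carbon [ 0.5907 -0.2592] 331 321.28125
resin [0.4032 0.2954] 238 327.171875Traceback (most recent call last):
  File "<stdin>", line 4, in <module>
  File "fit.py", line 22, in fit
    k,l,st,_=cv2.connectedComponentsWithStats(m); m=(l==1+np.argmax(st[1:,4]))
                                                          ~~~~~~~~~^^^^^^^^^^
    return _wrapfunc(a, 'argmax', axis=axis, out=out, **kwds)
    return bound(*args, **kwds)
ValueError: attempt to get argmax of an empty sequence
```

```bash
python3 - <<'E'
s=open("fit.py").read()
s=s.replace('return L<85 if n=="carbon" else L>158','return L<75 if n=="carbon" else (L+2*(b-r)>126)')
s=s.replace('    m_,A=cen(m)','    ct=cv2.findContours(m,0,1)[0]; cv2.fillPoly(m,[cv2.convexHull(np.vstack(ct))],1)\n    m_,A=cen(m)')
open("fit.py","w").write(s)
E
python3 - <<'E'
from fit import *
c=load("top0.png")
for n,uv in dict(carbon=(335,190),resin=(165,253),sedim=(168,201),bcap=(258,182),wcap=(287,225),wcore=(226,230),bcore=(339,243)).items(): print(n,*fit(c,n,uv))
for n,uv,z in (("gauge",(386,214),.028),("gstub",(374,223),.008),("jar",(119,223),.075),("carton",(255,131),.05)): print(n,back(c,uv,z).round(3))
for n,uv,z in (("bcore top",(344.5,244.7),.09),("wcore top",(225,229.5),.07)): print(n,back(c,uv,z).round(4))
s=telemetry.observe(); w=load("wrist0.png"); R=cv2.Rodrigues(np.array(w["rvec"],float))[0]; T=s["ee_rot"]; T=np.array(T)
o=-R.T@np.array(w["tvec"]).ravel(); print("cam in tool",T.T@(o-s["eef_pos"]),(T.T@R.T).round(3))
E
```

```text
carbon [ 0.5901 -0.2587] 305 321.5
resin [0.4033 0.2955] 279 326.734375
sedim [0.5705 0.2852] 265 342.421875
bcap [ 0.6252 -0.0096] 201 231.1875
wcap [ 0.4826 -0.0996] 211 234.9375
wcore [0.4718 0.0983] 432 443.765625
bcore [ 0.4168 -0.2656] 437 462.96875
gauge [ 0.506 -0.418  0.028]
gstub [ 0.479 -0.385  0.008]
jar [0.502 0.419 0.075]
carton [ 0.784 -0.007  0.05 ]
bcore top [ 0.417  -0.2645  0.09  ]
wcore top [0.4726 0.0939 0.07  ]
cam in tool [ 0.08166364  0.00023857 -0.15415672] [[-0.    -0.96  -0.279]
 [ 1.    -0.    -0.   ]
 [ 0.    -0.279  0.96 ]]
```

Positions are good to a few mm. I'll take the sediment ring first: align the tool's axes with the world, then go above the ring.

Request:
servo_tool(xyz=[[0, 0, 0], [0, 0, 0], [0, 0, 0], [-42, -39, 0], [-42, -39, 0], [-42, -39, 0], [-42, -39, 0], [-42, -39, 0], [-42, -39, 0], [-42, -39, 0]], angular=[[0, 0, -0.1516], [0, 0, -0.1516], [0, 0, -0.1516], [0, 0, 0], [0, 0, 0], [0, 0, 0], [0, 0, 0], [0, 0, 0], [0, 0, 0], [0, 0, 0]], hand=[94, 94, 94, 94, 94, 94, 94, 94, 94, 94])

```text
time: 1.4
eef_pos: [0.5696, 0.287, 0.2304]
ee_rot: [[-1.0, -0.0, -0.0], [-0.0, 1.0, -0.0], [0.0, -0.0, -1.0]]
force: [0.1, 1.8, 0.5]
grip_width: 0.0939
```

Run:
```python
from fit import *
c=shot("wrist","w1.png"); s=telemetry.observe(); print(s["time"],s["eef_pos"],np.array(s["ee_rot"]).round(4).tolist(),s["joints"])
print(proj(c,[.5705,.2852,.046]),proj(c,[.4033,.2955,.03]))
```

```text
1.45 [0.57493128 0.27968759 0.23019225] [[-1.0, 0.0076, 0.0019], [0.0076, 1.0, -0.0034], [-0.0019, -0.0034, -1.0]] [-31.05167069  25.38827892   3.05144739  90.37663613  -1.20183152
  64.26762189  61.79349304]
[[253.4735674  175.54816492]] [[263.74695952   6.38154856]]
```

View pics/w1.png

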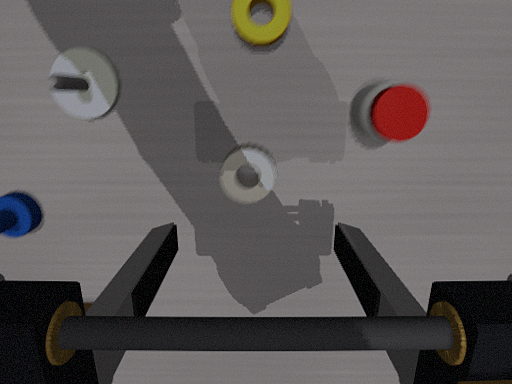

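Wrist view: sediment ring's top face centred about (247,175), resin ring's hole (262,14), white foot (84,83), jar (400,112). The fingers are clear.

Run:
```python
from fit import *
c=load("w1.png")
for n,uv,z in (("sed",(247,174.5),.046),("resin",(262,13.5),.03),("wfoot",(84,83),.012),("wpost",(88,85),.07)): print(n,back(c,uv,z).round(4))
c=shot("wrist","w2.png"); s=telemetry.observe(); print(s["time"],s["eef_pos"],np.array(s["ee_rot"]).round(4).tolist(),s["force"])
import json
u,v=190,120; cv2.imwrite("pics/w2c.png",cv2.resize(cv2.imread("pics/w2.png")[0:240,20:300],None,fx=2.5,fy=2.5,interpolation=cv2.INTER_CUBIC))
```

```text
sed [0.5693 0.2783 0.046 ]
resin [0.4097 0.2938 0.03  ]
wfoot [0.4739 0.0988 0.012 ]
wpost [0.4779 0.1316 0.07  ]
1.5 [0.57268535 0.28228438 0.2300243 ] [[-1.0, 0.008, 0.0011], [0.008, 1.0, -0.0027], [-0.0012, -0.0027, -1.0]] [-0.18952997  0.56195373  0.59367903]
```

View pics/w2c.png

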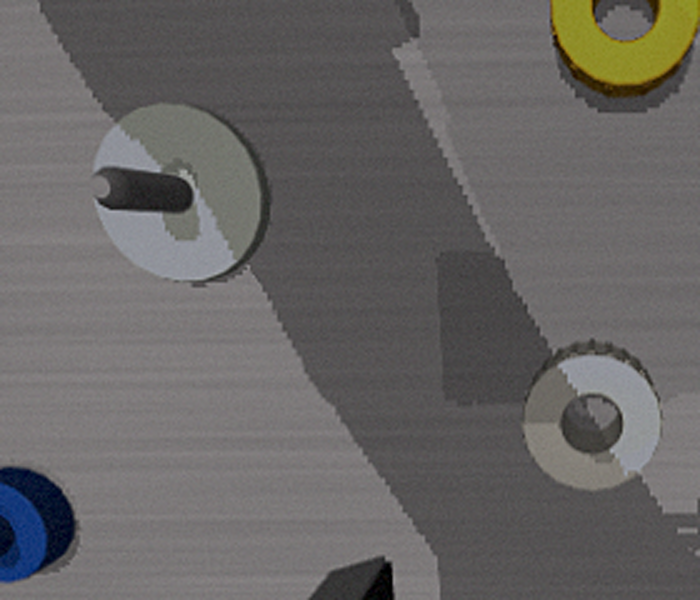

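Settled view: sediment top centre (256.7,168.3), white foot top (91,76.6), post tip (60.2,74.6) in full-frame pixels.

Run:
```python
from fit import *
c=load("w2.png")
for n,uv,z in (("sed",(256.7,168.3),.046),("wfoot",(91,76.6),.012),("wpost",(60.2,74.6),.07)): print(n,back(c,uv,z).round(4))
```

```text
sed [0.5682 0.2808 0.046 ]
wfoot [0.4716 0.1001 0.012 ]
wpost [0.4726 0.0995 0.07  ]
```

Request:
servo_tool(xyz=[[0, -3, 30], [0, -2, 45], [0, -2, 45], [0, 0, 40], [0, 0, 24], [0, 0, 10], [0, 0, 0], [0, 0, 0], [0, 0, 0], [0, 0, 0]], angular=[[0, 0, 0], [0, 0, 0], [0, 0, 0], [0, 0, 0], [0, 0, 0], [0, 0, 0], [0, 0, 0], [0, 0, 0], [0, 0, 0], [0, 0, 0]], hand=[94, 94, 94, 94, 94, 94, 94, 94, 60, 50], grip_force=25)

```text
time: 2.75
eef_pos: [0.5688, 0.2816, 0.037]
ee_rot: [[-1.0, -0.0, 0.001], [-0.0, 1.0, 0.0], [-0.001, 0.0, -1.0]]
force: [-0.3, 0.2, 0.2]
grip_width: 0.0774
```

Request:
servo_tool(xyz=[[0, 0, 0], [0, 0, 0], [0, 0, 0]], angular=[[0, 0, 0], [0, 0, 0], [0, 0, 0]], hand=[50, 50, 50])

```text
time: 3.12
eef_pos: [0.5686, 0.2814, 0.0365]
ee_rot: [[-1.0, 0.0, 0.0], [0.0, 1.0, -0.0], [-0.0, -0.0, -1.0]]
force: [-1.9, -0.2, 1.3]
grip_width: 0.0589
```

Request:
servo_tool(xyz=[[0, 0, 0], [0, 0, -30], [0, 0, -45], [0, 0, -35], [20, -35, 0], [25, -50, 0], [25, -50, 0], [17, -32, 0], [10, -15, 0], [0, 0, 0]], angular=[[0, 0, 0], [0, 0, 0], [0, 0, 0], [0, 0, 0], [0, 0, 0], [0, 0, 0], [0, 0, 0], [0, 0, 0], [0, 0, 0], [0, 0, 0]], hand=[50, 50, 50, 50, 50, 50, 50, 50, 50, 50])

```text
time: 4.38
eef_pos: [0.4715, 0.0993, 0.1467]
ee_rot: [[-1.0, 0.001, 0.0], [0.001, 1.0, 0.0], [-0.0, 0.0, -1.0]]
force: [-0.1, 0.0, -0.9]
grip_width: 0.058
```

Request:
servo_tool(xyz=[[0, 0, 0], [0, 0, 0]], angular=[[0, 0, 0], [0, 0, 0]], hand=[50, 50])

```text
time: 4.62
eef_pos: [0.4719, 0.1004, 0.1463]
ee_rot: [[-1.0, -0.001, -0.0], [-0.001, 1.0, 0.0], [0.0, 0.0, -1.0]]
force: [-0.4, 0.8, -1.0]
grip_width: 0.0585
```

Run:
```python
from fit import *
c=shot("wrist","w3.png"); s=telemetry.observe(); print(s["time"],s["eef_pos"],np.array(s["ee_rot"]).round(4).tolist(),s["force"],s["grip_width"])
cv2.imwrite("pics/w3c.png",cv2.resize(cv2.imread("pics/w3.png")[90:384,130:400],None,fx=2,fy=2,interpolation=cv2.INTER_CUBIC))
```

```text
4.675 [0.47181317 0.10026461 0.14629973] [[-1.0, -0.0011, -0.0001], [-0.0011, 1.0, -0.0], [0.0001, -0.0, -1.0]] [-0.52240596 -0.33721361 -0.87696055] 0.05880211085384108
```

View pics/w3c.png

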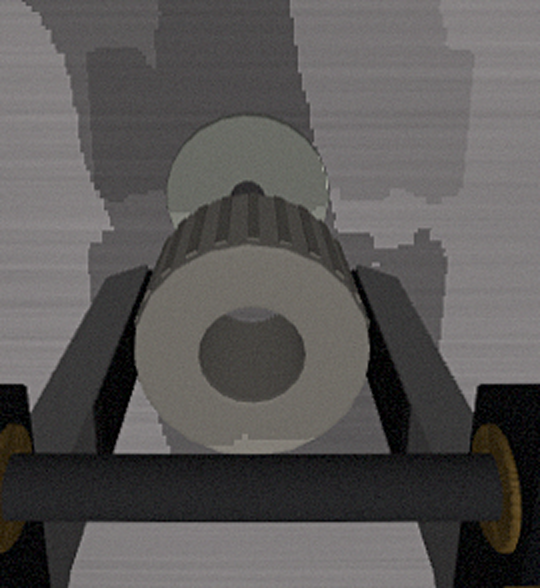

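Ring is held level: hole centre near (252,351) in the crop, so (256,265) full frame. The foot centre is in line below, at about x=253.

Run:
```python
from fit import *
c=load("w3.png"); print(back(c,(256,264.5),.156), back(c,(253.8,184.0),.012))
```

```text
[0.47091197 0.10100725 0.156     ] [0.46859229 0.0992369  0.012     ]
```

Request:
servo_tool(xyz=[[0, -1, 20], [0, 0, 30], [0, 0, 25], [0, 0, 12], [0, 0, 8], [0, 0, 3], [0, 0, 0], [0, 0, 0]], angular=[[0, 0, 0], [0, 0, 0], [0, 0, 0], [0, 0, 0], [0, 0, 0], [0, 0, 0], [0, 0, 0], [0, 0, 0]], hand=[50, 50, 50, 50, 50, 50, 50, 50])

```text
time: 5.68
eef_pos: [0.4718, 0.0985, 0.0489]
ee_rot: [[-1.0, -0.0, 0.001], [-0.0, 1.0, 0.0], [-0.001, 0.0, -1.0]]
force: [0.2, -0.0, -1.1]
grip_width: 0.0586
```

Request:
servo_tool(xyz=[[0, 0, 0.7], [0, 0, 0], [0, 0, 0], [0, 0, 0], [0, 0, 0], [0, 0, -25], [0, 0, -45], [0, 0, -50], [0, 0, -40], [0, 0, -20]], angular=[[0, 0, 0], [0, 0, 0], [0, 0, 0], [0, 0, 0], [0, 0, 0], [0, 0, 0], [0, 0, 0], [0, 0, 0], [0, 0, 0], [0, 0, 0]], hand=[50, 50, 80, 80, 80, 80, 80, 80, 80, 80])

```text
time: 6.92
eef_pos: [0.472, 0.0986, 0.23]
ee_rot: [[-1.0, 0.0, 0.003], [0.0, 1.0, 0.001], [-0.003, 0.001, -1.0]]
force: [-0.4, 0.4, 0.1]
grip_width: 0.08
```

Request:
servo_tool(xyz=[[0, -30, 0], [-5, -40, 0], [-5, -50, 0], [0, -40, 0], [0, -25, 0], [0, -12, 0], [0, 0, 0], [0, 0, 0], [0, 0, 0]], angular=[[0, 0, 0], [0, 0, 0], [0, 0, 0], [0, 0, 0], [0, 0, 0], [0, 0, 0], [0, 0, 0], [0, 0, 0], [0, 0, 0]], hand=[80, 80, 80, 80, 80, 80, 80, 80, 80])

```text
time: 8.05
eef_pos: [0.4816, -0.0976, 0.2278]
ee_rot: [[-1.0, -0.001, 0.0], [-0.001, 1.0, 0.0], [-0.0, 0.0, -1.0]]
force: [0.2, 0.9, -0.3]
grip_width: 0.0802
```

Run:
```python
from fit import *
c=shot("wrist","w4.png"); s=telemetry.observe(); print(s["time"],s["eef_pos"],s["force"],s["grip_width"])
print(proj(c,[[.4826,-.0996,.056],[.472,.0995,.058],[.417,-.2655,.012],[.6252,-.0096,.056],[.59,-.259,.036]]))
cv2.imwrite("pics/w4b.png",cv2.resize(cv2.imread("pics/w4.png"),(800,600),interpolation=cv2.INTER_CUBIC))
```

```text
8.1 [ 0.48161815 -0.09780917  0.22775935] [-0.01380982  0.00885867 -0.06502312] 0.08037782269462335
[[253.22098166 178.49206343]
 [446.79039626 169.27967085]
 [104.59140364 111.67364179]
 [330.94404175 297.88979034]
 [119.55278187 261.82776191]]
```

View pics/w4b.png

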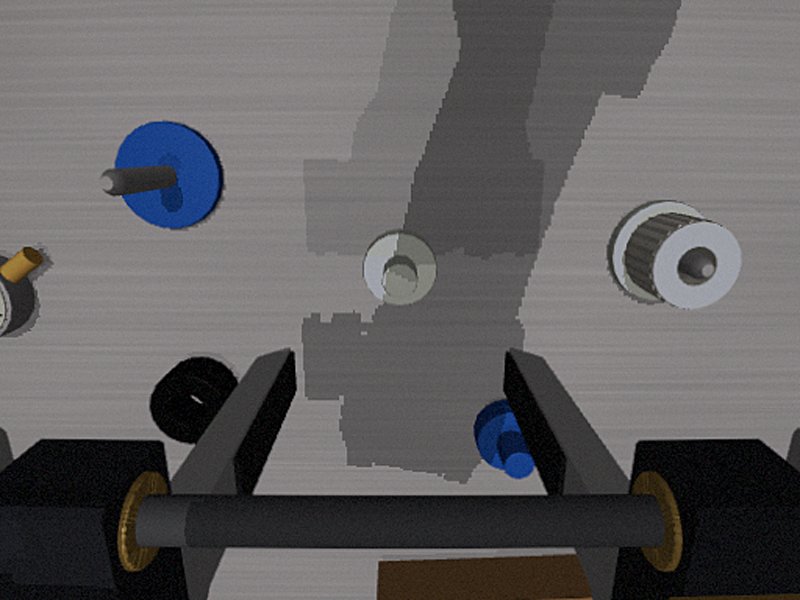

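The sediment ring sits concentric on the white foot with the post tip in its hole, about (702,262). White cap knob top (400,280), blue foot (168,174), blue post tip (109,183), blue cap knob (518,465), all in the 800x600 picture.

Run:
```python
from fit import *
c=load("w4.png")
for n,u,v,z in (("wcap knob",400.5,280,.056),("wcap body",400,268.5,.024),("sed top",689.5,264,.058),("wpost",703,263,.07),("bfoot",168,174,.012),("bpost",109,183,.09),("bknob",518,465,.056)): print(n,back(c,((u+.5)*.64-.5,(v+.5)*.64-.5),z).round(4))
```

```text
wcap knob [ 0.4832 -0.0966  0.056 ]
wcap body [ 0.4828 -0.0969  0.024 ]
sed top [0.4715 0.0934 0.058 ]
wpost [0.4682 0.095  0.07  ]
bfoot [ 0.4165 -0.2623  0.012 ]
bpost [ 0.4178 -0.2621  0.09  ]
bknob [ 0.6246 -0.0092  0.056 ]
```

Request:
servo_tool(xyz=[[-1.4, 0, 30], [0, 0, 50], [0, 0, 50], [0, 0, 30], [0, 0, 12], [0, 0, 4], [0, 0, 0], [0, 0, 0], [0, 0, 0], [0, 0, 0]], angular=[[0, 0, 0], [0, 0, 0], [0, 0, 0], [0, 0, 0], [0, 0, 0], [0, 0, 0], [0, 0, 0], [0, 0, 0], [0, 0, 0], [0, 0, 0]], hand=[60, 60, 60, 60, 60, 60, 60, 40, 15, 15], grip_force=25)

```text
time: 9.35
eef_pos: [0.4831, -0.0985, 0.0521]
ee_rot: [[-1.0, -0.0, 0.001], [-0.0, 1.0, -0.0], [-0.001, -0.0, -1.0]]
force: [0.4, -0.2, 0.4]
grip_width: 0.0335
```

Request:
servo_tool(xyz=[[0, 0, 0], [0, 0, 0], [0, 0, 0], [0, 0, 0]], angular=[[0, 0, 0], [0, 0, 0], [0, 0, 0], [0, 0, 0]], hand=[15, 15, 15, 15])

```text
time: 9.85
eef_pos: [0.483, -0.0986, 0.0519]
ee_rot: [[-1.0, 0.0, 0.0], [0.0, 1.0, -0.0], [-0.0, -0.0, -1.0]]
force: [-0.6, 1.0, 5.7]
grip_width: 0.0236
```

Request:
servo_tool(xyz=[[0, 0, -20], [0, 0, -40], [0, 0, -40], [0, 0, -20], [3, 30, 0], [4, 50, 0], [4, 50, 0], [0, 40, 0], [0, 20, 0], [0, 8, 0]], angular=[[0, 0, 0], [0, 0, 0], [0, 0, 0], [0, 0, 0], [0, 0, 0], [0, 0, 0], [0, 0, 0], [0, 0, 0], [0, 0, 0], [0, 0, 0]], hand=[15, 15, 15, 15, 15, 15, 15, 15, 15, 15])

```text
time: 11.1
eef_pos: [0.4717, 0.1004, 0.1716]
ee_rot: [[-1.0, -0.001, -0.0], [-0.001, 1.0, -0.0], [0.0, -0.0, -1.0]]
force: [0.3, -0.4, -0.6]
grip_width: 0.023
```

Request:
servo_tool(xyz=[[0, 0, 0], [0, 0, 0]], angular=[[0, 0, 0], [0, 0, 0]], hand=[15, 15])

```text
time: 11.35
eef_pos: [0.472, 0.0984, 0.1717]
ee_rot: [[-1.0, 0.001, -0.0], [0.001, 1.0, -0.0], [0.0, -0.0, -1.0]]
force: [0.2, -0.4, 0.4]
grip_width: 0.024
```

Run:
```python
from fit import *
c=shot("wrist","w5.png"); s=telemetry.observe(); print(s["time"],s["eef_pos"],np.array(s["ee_rot"]).round(4).tolist(),s["force"],s["grip_width"])
cv2.imwrite("pics/w5c.png",cv2.resize(cv2.imread("pics/w5.png")[90:384,110:410],None,fx=2,fy=2,interpolation=cv2.INTER_CUBIC))
```

```text
11.4 [0.47202444 0.09846849 0.17174729] [[-1.0, 0.0013, -0.0], [0.0013, 1.0, -0.0003], [0.0, -0.0003, -1.0]] [-1.31001243  0.64047372 -1.4184713 ] 0.023204381032985565
```

View pics/w5c.png

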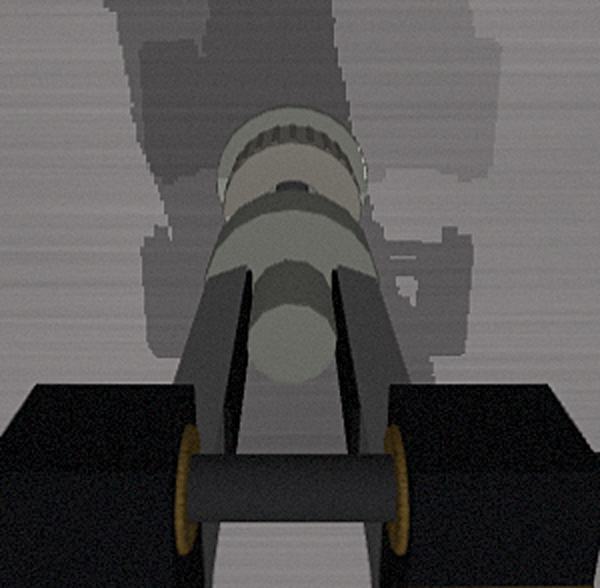

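The cap is held upright, in line with the ring and post at crop x≈292. I'll lower it.

Request:
servo_tool(xyz=[[0, 0.5, 12], [0, 0, 20], [0, 0, 15], [0, 0, 8], [0, 0, 4], [0, 0, 2], [0, 0, 0.7], [0, 0, 0], [0, 0, 0]], angular=[[0, 0, 0], [0, 0, 0], [0, 0, 0], [0, 0, 0], [0, 0, 0], [0, 0, 0], [0, 0, 0], [0, 0, 0], [0, 0, 0]], hand=[15, 15, 15, 15, 15, 15, 15, 15, 15])

```text
time: 12.52
eef_pos: [0.472, 0.1, 0.1103]
ee_rot: [[-1.0, 0.0, 0.0], [0.0, 1.0, 0.0], [-0.0, 0.0, -1.0]]
force: [-0.6, 1.0, -0.6]
grip_width: 0.0235
```

Request:
servo_tool(xyz=[[0, 0, 0.7], [0, 0, 0], [0, 0, 0], [0, 0, 0], [0, 0, -20], [0, 0, -45], [0, 0, -40], [0, 0, -15], [-10, -30, 0], [-16, -50, 0]], angular=[[0, 0, 0], [0, 0, 0], [0, 0, 0], [0, 0, 0], [0, 0, 0], [0, 0, 0], [0, 0, 0], [0, 0, 0], [0, 0, 0], [0, 0, 0]], hand=[15, 45, 45, 45, 45, 45, 60, 94, 94, 94])

```text
time: 13.78
eef_pos: [0.4979, 0.0203, 0.2291]
ee_rot: [[-1.0, -0.003, -0.0], [-0.003, 1.0, 0.0], [0.0, 0.0, -1.0]]
force: [1.1, -0.3, -0.4]
grip_width: 0.0822
```

Request:
servo_tool(xyz=[[-18, -55, 0], [-18, -55, 0], [-18, -55, 0], [-18, -50, 0], [-12, -40, 0], [-8, -18, 0], [0, -6, 0], [0, 0, 0], [0, 0, 0], [0, 0, 0]], angular=[[0, 0, 0], [0, 0, 0], [0, 0, 0], [0, 0, 0], [0, 0, 0], [0, 0, 0], [0, 0, 0], [0, 0, 0], [0, 0, 0], [0, 0, 0]], hand=[94, 94, 94, 94, 94, 94, 94, 94, 94, 94])

```text
time: 15.02
eef_pos: [0.59, -0.2582, 0.2296]
ee_rot: [[-1.0, -0.001, 0.0], [-0.001, 1.0, 0.0], [-0.0, 0.0, -1.0]]
force: [-0.6, 0.3, 0.4]
grip_width: 0.0939
```

Run:
```python
from fit import *
c=shot("wrist","w6.png"); s=telemetry.observe(); print(s["time"],s["eef_pos"],s["force"],s["grip_width"],s["joints"])
print(proj(c,[[.59,-.259,.036],[.417,-.2655,.012]]))
cv2.imwrite("pics/w6b.png",cv2.resize(cv2.imread("pics/w6.png"),(800,600),interpolation=cv2.INTER_CUBIC))
```

```text
15.075 [ 0.59001783 -0.25840015  0.2295736 ] [-0.00179085 -0.51650084 -0.00295522] 0.09415270821829583 [  7.46404008  26.75320667  18.58087657  90.10237546  -9.14443413
  64.62768373 118.16095889]
[[254.4189884  172.68498625]
 [248.12880801   3.5087363 ]]
```

View pics/w6b.png

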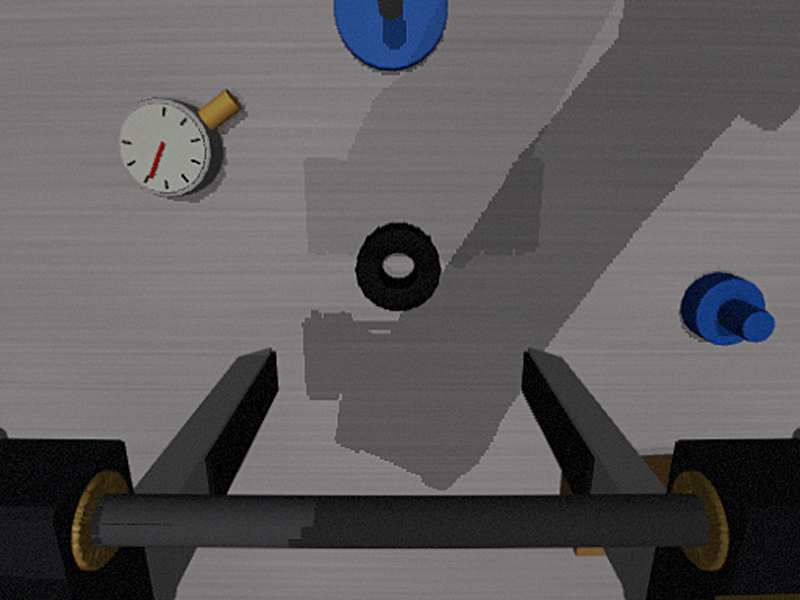

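Carbon ring top centre about (398,269) in this 800x600 picture; the gauge (165,148) and blue foot (391,10) are clear of the fingers.

Run:
```python
from fit import *
c=load("w6.png")
for n,u,v,z in (("carbon",398,269,.036),("carbon wide",398,267,.03),("bfoot",391,11,.012),("bknob",759,326,.056)): print(n,back(c,((u+.5)*.64-.5,(v+.5)*.64-.5),z).round(4))
```

```text
carbon [ 0.5892 -0.2589  0.036 ]
carbon wide [ 0.5891 -0.2589  0.03  ]
bfoot [ 0.4201 -0.2635  0.012 ]
bknob [ 0.6246 -0.0084  0.056 ]
```

Request:
servo_tool(xyz=[[0.5, -0.5, 30], [0, 0, 50], [0, 0, 50], [0, 0, 40], [0, 0, 20], [0, 0, 7], [0, 0, 2], [0, 0, 0], [0, 0, 0], [0, 0, 0]], angular=[[0, 0, 0], [0, 0, 0], [0, 0, 0], [0, 0, 0], [0, 0, 0], [0, 0, 0], [0, 0, 0], [0, 0, 0], [0, 0, 0], [0, 0, 0]], hand=[94, 94, 94, 94, 94, 94, 94, 94, 60, 50], grip_force=25)

```text
time: 16.32
eef_pos: [0.5897, -0.2596, 0.0309]
ee_rot: [[-1.0, -0.0, 0.001], [-0.0, 1.0, -0.0], [-0.001, -0.0, -1.0]]
force: [-0.4, -1.0, 0.2]
grip_width: 0.0774
```

Request:
servo_tool(xyz=[[0, 0, 0], [0, 0, 0], [0, 0, 0], [0, 0, 0]], angular=[[0, 0, 0], [0, 0, 0], [0, 0, 0], [0, 0, 0]], hand=[50, 50, 50, 50])

```text
time: 16.82
eef_pos: [0.5894, -0.2596, 0.0305]
ee_rot: [[-1.0, -0.0, 0.0], [-0.0, 1.0, -0.0], [-0.0, -0.0, -1.0]]
force: [-0.8, 0.3, 2.4]
grip_width: 0.0609
```

Request:
servo_tool(xyz=[[0, 0, -25], [0, 0, -45], [0, 0, -45], [0, 0, -15], [30, -4, 0], [45, 0, 0], [45, 0, 0], [32, 0, 0], [15, 0, 0], [5, 0, 0]], angular=[[0, 0, 0], [0, 0, 0], [0, 0, 0], [0, 0, 0], [0, 0, 0], [0, 0, 0], [0, 0, 0], [0, 0, 0], [0, 0, 0], [0, 0, 0]], hand=[50, 50, 50, 50, 50, 50, 50, 50, 50, 50])

```text
time: 18.08
eef_pos: [0.4173, -0.2635, 0.1603]
ee_rot: [[-1.0, 0.0, -0.0], [0.0, 1.0, 0.0], [0.0, 0.0, -1.0]]
force: [0.0, 0.3, -0.9]
grip_width: 0.0606
```

Request:
servo_tool(xyz=[[0, 0, 0], [0, 0, 0]], angular=[[0, 0, 0], [0, 0, 0]], hand=[50, 50])

```text
time: 18.32
eef_pos: [0.4182, -0.2634, 0.1603]
ee_rot: [[-1.0, -0.001, -0.0], [-0.001, 1.0, -0.0], [0.0, -0.0, -1.0]]
force: [0.1, -0.2, -0.6]
grip_width: 0.0607
```

Run:
```python
from fit import *
c=shot("wrist","w7.png"); s=telemetry.observe(); print(s["time"],s["eef_pos"],np.array(s["ee_rot"]).round(4).tolist(),s["force"],s["grip_width"],s["joints"])
cv2.imwrite("pics/w7c.png",cv2.resize(cv2.imread("pics/w7.png")[90:384,110:410],None,fx=2,fy=2,interpolation=cv2.INTER_CUBIC))
c=shot("side","s7.png")
```

```text
18.375 [ 0.4181197  -0.2634563   0.16025989] [[-1.0, -0.0007, -0.0001], [-0.0007, 1.0, -0.0002], [0.0001, -0.0002, -1.0]] [-0.29162684 -0.19591235 -0.63174753] 0.0606712164507898 [ 11.16276107  16.20060895  20.34604281 115.24664382  -7.28661336
  49.743263   125.5258994 ]
```

View pics/w7c.png

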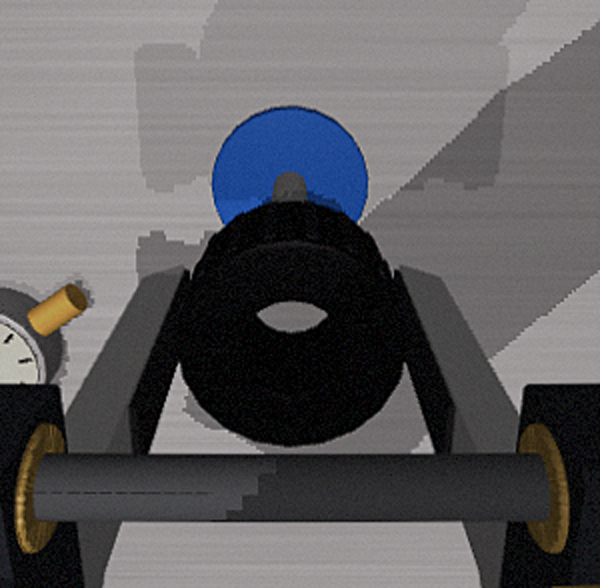

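Carbon ring is held level at crop x≈292. The foot is centred at about (290,184) and the post shows at x≈290, so the alignment is good.

Run:
```python
from fit import *
c=load("w7.png"); print(back(c,(254.75,181.75),.012))
print(back(c,(292.5/2-.5+110,343.5/2-.5+90),.1663), proj(c,[.417,-.264,.012])*2-np.array([220,180])+.5)
```

```text
[ 0.41645864 -0.26384984  0.012     ]
[ 0.41742116 -0.26300659  0.1663    ] [[289.68751629 185.09042771]]
```

Request:
servo_tool(xyz=[[0.5, -0.5, 20], [0, 0, 35], [0, 0, 35], [0, 0, 17], [0, 0, 7], [0, 0, 3], [0, 0, 0.5], [0, 0, 0], [0, 0, 0]], angular=[[0, 0, 0], [0, 0, 0], [0, 0, 0], [0, 0, 0], [0, 0, 0], [0, 0, 0], [0, 0, 0], [0, 0, 0], [0, 0, 0]], hand=[50, 50, 50, 50, 50, 50, 50, 50, 50])

```text
time: 19.55
eef_pos: [0.4172, -0.2641, 0.0433]
ee_rot: [[-1.0, -0.0, 0.001], [-0.0, 1.0, -0.0], [-0.001, -0.0, -1.0]]
force: [-0.2, 0.3, -0.2]
grip_width: 0.0607
```

Request:
servo_tool(xyz=[[0, 0, 0.8], [0, 0, 0], [0, 0, 0], [0, 0, 0], [0, 0, -25], [0, 0, -50], [0, 0, -55], [0, 0, -40], [0, 0, -17], [0, 30, 0]], angular=[[0, 0, 0], [0, 0, 0], [0, 0, 0], [0, 0, 0], [0, 0, 0], [0, 0, 0], [0, 0, 0], [0, 0, 0], [0, 0, 0], [0, 0, 0]], hand=[50, 50, 80, 80, 80, 80, 80, 94, 94, 94])

```text
time: 20.8
eef_pos: [0.4172, -0.2352, 0.2304]
ee_rot: [[-1.0, 0.003, 0.002], [0.003, 1.0, -0.001], [-0.002, -0.001, -1.0]]
force: [0.2, 1.2, 0.4]
grip_width: 0.0939
```

Request:
servo_tool(xyz=[[0, 50, 0], [0, 52, 0], [0, 52, 0], [0, 52, 0], [0, 52, 0], [0, 52, 0], [0, 52, 0], [5, 52, 0], [5, 50, 0], [2, 38, 0]], angular=[[0, 0, 0], [0, 0, 0], [0, 0, 0], [0, 0, 0], [0, 0, 0], [0, 0, 0], [0, 0, 0], [0, 0, 0], [0, 0, 0], [0, 0, 0]], hand=[94, 94, 94, 94, 94, 94, 94, 94, 94, 94])

```text
time: 22.05
eef_pos: [0.4043, 0.2699, 0.229]
ee_rot: [[-1.0, -0.001, -0.0], [-0.001, 1.0, 0.0], [0.0, 0.0, -1.0]]
force: [0.4, -0.4, -0.3]
grip_width: 0.0939
```

Request:
servo_tool(xyz=[[0, 20, 0], [0, 7, 0], [0, 0, 0], [0, 0, 0]], angular=[[0, 0, 0], [0, 0, 0], [0, 0, 0], [0, 0, 0]], hand=[94, 94, 94, 94])

```text
time: 22.55
eef_pos: [0.4053, 0.2938, 0.2291]
ee_rot: [[-1.0, 0.001, 0.0], [0.001, 1.0, -0.0], [-0.0, -0.0, -1.0]]
force: [0.6, -0.0, -0.5]
grip_width: 0.0938
```

Run:
```python
from fit import *
c=shot("wrist","w8.png"); s=telemetry.observe(); print(s["time"],s["eef_pos"],np.array(s["ee_rot"]).round(4).tolist(),s["force"],s["grip_width"])
m=seg(c["frame"],"resin").astype(np.uint8); cs=max(cv2.findContours(m,0,1)[0],key=cv2.contourArea); print(cv2.boundingRect(cs))
print("resin",fit(c,"resin",(256,172),half=60))
d=shot("top","t8.png"); cv2.imwrite("pics/t8c.png",cv2.resize(cv2.imread("pics/t8.png")[150:280,90:410],None,fx=2.5,fy=2.5,interpolation=cv2.INTER_CUBIC))
```

```text
22.6 [0.40525787 0.29393756 0.22914344] [[-1.0, 0.0014, 0.0002], [0.0014, 1.0, -0.0003], [-0.0002, -0.0003, -1.0]] [-0.04417916 -0.11598284  0.37313477] 0.0940418564414923
(230, 142, 53, 55)
resin (array([0.4049, 0.2947]), 2324, 2393.921875)
```

View pics/t8c.png

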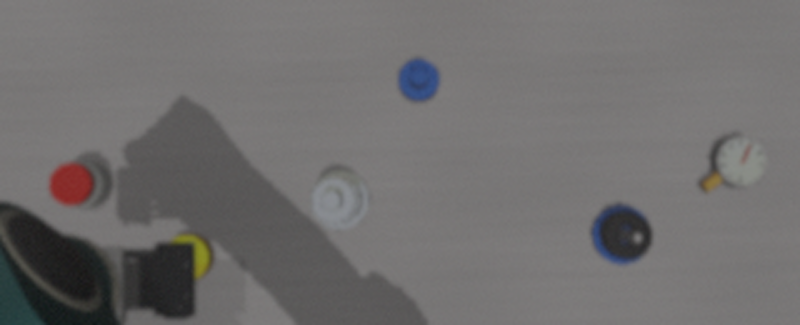

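The top view shows the white stack complete at (338,200), the carbon ring on the blue core at (622,236) with the post showing through, and the bystanders unmoved. Resin ring is at (0.405, 0.2945); gripping it now.

Request:
servo_tool(xyz=[[0, 0.7, 30], [0, 0, 50], [0, 0, 50], [0, 0, 40], [0, 0, 20], [0, 0, 8], [0, 0, 2], [0, 0, 0], [0, 0, 0], [0, 0, 0]], angular=[[0, 0, 0], [0, 0, 0], [0, 0, 0], [0, 0, 0], [0, 0, 0], [0, 0, 0], [0, 0, 0], [0, 0, 0], [0, 0, 0], [0, 0, 0]], hand=[94, 94, 94, 94, 94, 94, 94, 94, 60, 50], grip_force=25)

```text
time: 23.9
eef_pos: [0.4052, 0.2957, 0.0295]
ee_rot: [[-1.0, 0.0, 0.001], [0.0, 1.0, 0.0], [-0.001, 0.0, -1.0]]
force: [0.0, 1.1, -0.4]
grip_width: 0.0773
```

Request:
servo_tool(xyz=[[0, 0, 0], [0, 0, 0], [0, 0, 0], [0, 0, 0]], angular=[[0, 0, 0], [0, 0, 0], [0, 0, 0], [0, 0, 0]], hand=[50, 50, 50, 50])

```text
time: 24.4
eef_pos: [0.405, 0.2956, 0.0291]
ee_rot: [[-1.0, 0.0, 0.0], [0.0, 1.0, -0.0], [-0.0, -0.0, -1.0]]
force: [-0.4, -0.8, 5.5]
grip_width: 0.0598
```

Request:
servo_tool(xyz=[[0, 0, -25], [0, 0, -50], [0, 0, -50], [0, 0, -35], [0, -25, -11], [-2, -45, 0], [-2, -50, 0], [-2, -50, 0], [-2, -50, 0], [-2, -50, 0]], angular=[[0, 0, 0], [0, 0, 0], [0, 0, 0], [0, 0, 0], [0, 0, 0], [0, 0, 0], [0, 0, 0], [0, 0, 0], [0, 0, 0], [0, 0, 0]], hand=[50, 50, 50, 50, 50, 50, 50, 50, 50, 50])

```text
time: 25.65
eef_pos: [0.4147, 0.0241, 0.2001]
ee_rot: [[-1.0, -0.0, 0.0], [-0.0, 1.0, 0.0], [-0.0, 0.0, -1.0]]
force: [0.9, -0.8, 0.3]
grip_width: 0.0596
```

Request:
servo_tool(xyz=[[-2, -50, 0], [0, -50, 0], [0, -50, 0], [0, -50, 0], [0, -45, 0], [0, -30, 0], [0, -12, 0], [0, -2, 0], [0, 0, 0], [0, 0, 0]], angular=[[0, 0, 0], [0, 0, 0], [0, 0, 0], [0, 0, 0], [0, 0, 0], [0, 0, 0], [0, 0, 0], [0, 0, 0], [0, 0, 0], [0, 0, 0]], hand=[50, 50, 50, 50, 50, 50, 50, 50, 50, 50])

```text
time: 26.9
eef_pos: [0.4172, -0.2624, 0.2002]
ee_rot: [[-1.0, -0.001, 0.0], [-0.001, 1.0, 0.0], [-0.0, 0.0, -1.0]]
force: [-0.0, 0.1, -0.5]
grip_width: 0.0595
```

Run:
```python
from fit import *
c=shot("wrist","w9.png"); s=telemetry.observe(); print(s["time"],s["eef_pos"],np.array(s["ee_rot"]).round(4).tolist(),s["force"],s["grip_width"])
m=seg(c["frame"],"resin").astype(np.uint8); cs=max(cv2.findContours(m,0,1)[0],key=cv2.contourArea); print(cv2.boundingRect(cs))
cv2.imwrite("pics/w9c.png",cv2.resize(cv2.imread("pics/w9.png")[90:384,110:410],None,fx=2,fy=2,interpolation=cv2.INTER_CUBIC))
```

```text
26.95 [ 0.41713697 -0.26256539  0.20016125] [[-1.0, -0.0011, 0.0002], [-0.0011, 1.0, 0.0002], [-0.0002, 0.0002, -1.0]] [-0.37064995 -0.30210585 -0.7024733 ] 0.05970314341190579
(200, 188, 112, 117)
```

View pics/w9c.png

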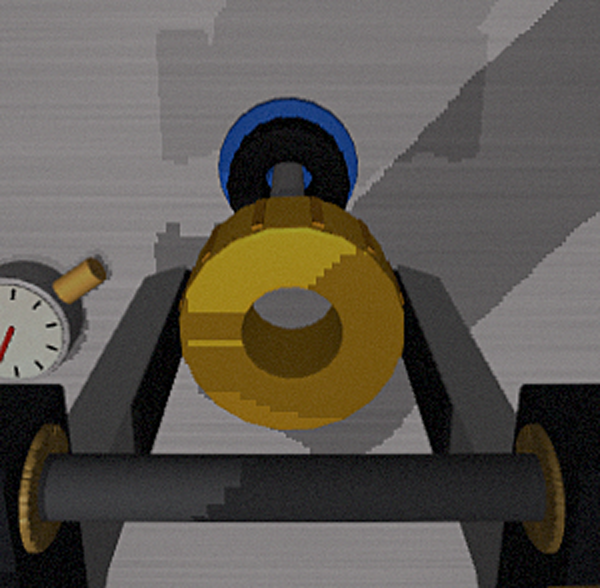

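The carbon ring sits concentric round the post at crop (289,165), and the resin ring is held level above it at x≈292. Lowering by 123 mm.

Request:
servo_tool(xyz=[[0, -1.5, 20], [0, 0, 35], [0, 0, 35], [0, 0, 20], [0, 0, 8], [0, 0, 4], [0, 0, 0.7], [0, 0, 0], [0, 0, 0]], angular=[[0, 0, 0], [0, 0, 0], [0, 0, 0], [0, 0, 0], [0, 0, 0], [0, 0, 0], [0, 0, 0], [0, 0, 0], [0, 0, 0]], hand=[50, 50, 50, 50, 50, 50, 50, 50, 50])

```text
time: 28.08
eef_pos: [0.4171, -0.2649, 0.0778]
ee_rot: [[-1.0, -0.0, 0.001], [-0.0, 1.0, -0.0], [-0.001, -0.0, -1.0]]
force: [-0.0, 0.1, -0.1]
grip_width: 0.0595
```

Request:
servo_tool(xyz=[[0, 0, 0.8], [0, 0, 0], [0, 0, 0], [0, 0, 0], [0, 0, -25], [0, 0, -50], [0, 0, -50], [0, 0, -28], [-20, 25, 0], [-38, 45, 0]], angular=[[0, 0, 0], [0, 0, 0], [0, 0, 0], [0, 0, 0], [0, 0, 0], [0, 0, 0], [0, 0, 0], [0, 0, 0], [0, 0, 0], [0, 0, 0]], hand=[50, 50, 80, 80, 80, 80, 80, 80, 80, 80])

```text
time: 29.32
eef_pos: [0.475, -0.1954, 0.2303]
ee_rot: [[-1.0, 0.004, 0.001], [0.004, 1.0, -0.001], [-0.001, -0.001, -1.0]]
force: [1.2, -0.6, -0.5]
grip_width: 0.08
```

Request:
servo_tool(xyz=[[-38, 46, 0], [-38, 46, 0], [-34, 44, 0], [-24, 30, 0], [-12, 14, 0], [-3, 5, 0], [0, 0, 0], [0, 0, 0], [0, 0, 0]], angular=[[0, 0, 0], [0, 0, 0], [0, 0, 0], [0, 0, 0], [0, 0, 0], [0, 0, 0], [0, 0, 0], [0, 0, 0], [0, 0, 0]], hand=[80, 80, 80, 80, 80, 60, 60, 60, 60])

```text
time: 30.45
eef_pos: [0.6237, -0.0107, 0.2298]
ee_rot: [[-1.0, 0.001, 0.0], [0.001, 1.0, -0.0], [-0.0, -0.0, -1.0]]
force: [-0.7, 0.3, -1.1]
grip_width: 0.0603
```

Run:
```python
from fit import *
c=shot("wrist","w10.png"); s=telemetry.observe(); print(s["time"],s["eef_pos"],np.array(s["ee_rot"]).round(4).tolist(),s["force"],s["grip_width"])
print("bcap",fit(c,"bcap",(256,175),half=60))
cv2.imwrite("pics/w10b.png",cv2.resize(cv2.imread("pics/w10.png"),(800,600),interpolation=cv2.INTER_CUBIC))
```

```text
30.5 [ 0.62373085 -0.01050324  0.22977228] [[-1.0, 0.0008, 0.0002], [0.0008, 1.0, -0.0002], [-0.0002, -0.0002, -1.0]] [-0.12194869  0.13553328  0.11696423] 0.06015300087341252
bcap (array([ 0.6257, -0.0083]), 1761, 1866.5)
```

View pics/w10b.png

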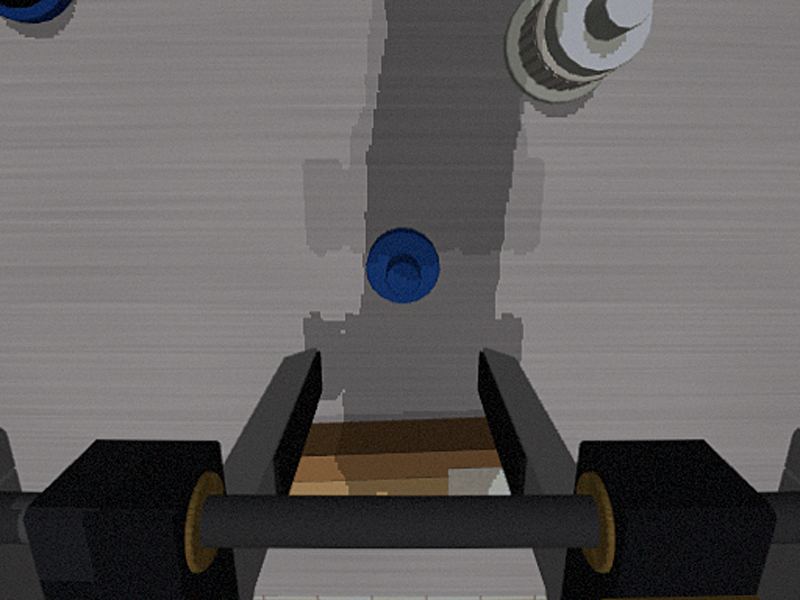

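The blue cap is at (403,265) in the picture with its knob between the open jaws, the white stack at top right looks intact, and the carton is clear.

Request:
servo_tool(xyz=[[-1.4, 1.5, 30], [0, 0, 50], [0, 0, 50], [0, 0, 32], [0, 0, 12], [0, 0, 4], [0, 0, 0], [0, 0, 0], [0, 0, 0], [0, 0, 0]], angular=[[0, 0, 0], [0, 0, 0], [0, 0, 0], [0, 0, 0], [0, 0, 0], [0, 0, 0], [0, 0, 0], [0, 0, 0], [0, 0, 0], [0, 0, 0]], hand=[60, 60, 60, 60, 60, 60, 60, 40, 15, 15], grip_force=25)

```text
time: 31.75
eef_pos: [0.6255, -0.0083, 0.0519]
ee_rot: [[-1.0, 0.0, 0.0], [0.0, 1.0, -0.0], [-0.0, -0.0, -1.0]]
force: [0.2, -0.2, -1.2]
grip_width: 0.0334
```

Request:
servo_tool(xyz=[[0, 0, 0], [0, 0, 0], [0, 0, 0], [0, 0, 0]], angular=[[0, 0, 0], [0, 0, 0], [0, 0, 0], [0, 0, 0]], hand=[15, 15, 15, 15])

```text
time: 32.25
eef_pos: [0.6254, -0.0084, 0.0517]
ee_rot: [[-1.0, 0.0, 0.0], [0.0, 1.0, -0.0], [-0.0, -0.0, -1.0]]
force: [-1.3, -0.3, 3.6]
grip_width: 0.0235
```

Request:
servo_tool(xyz=[[0, 0, -25], [0, 0, -45], [0, 0, -42], [0, 0, -18], [20, -25, 0], [36, -45, 0], [38, -46, 0], [38, -46, 0], [34, -42, 0], [24, -30, 0]], angular=[[0, 0, 0], [0, 0, 0], [0, 0, 0], [0, 0, 0], [0, 0, 0], [0, 0, 0], [0, 0, 0], [0, 0, 0], [0, 0, 0], [0, 0, 0]], hand=[15, 15, 15, 15, 15, 15, 15, 15, 15, 15])

```text
time: 33.5
eef_pos: [0.4333, -0.2439, 0.181]
ee_rot: [[-1.0, 0.002, -0.001], [0.002, 1.0, 0.0], [0.001, 0.0, -1.0]]
force: [1.1, -0.8, -0.7]
grip_width: 0.0234
```

Request:
servo_tool(xyz=[[13, -16, 0], [5, -6, 0], [0, 0, 0], [0, 0, 0], [0, 0, 0]], angular=[[0, 0, 0], [0, 0, 0], [0, 0, 0], [0, 0, 0], [0, 0, 0]], hand=[15, 15, 15, 15, 15])

```text
time: 34.12
eef_pos: [0.4178, -0.2637, 0.1815]
ee_rot: [[-1.0, -0.001, -0.0], [-0.001, 1.0, 0.0], [0.0, 0.0, -1.0]]
force: [-0.5, 0.8, -0.7]
grip_width: 0.0236
```

Run:
```python
from fit import *
c=shot("wrist","w11.png"); s=telemetry.observe(); print(s["time"],s["eef_pos"],np.array(s["ee_rot"]).round(4).tolist(),s["force"],s["grip_width"])
cv2.imwrite("pics/w11c.png",cv2.resize(cv2.imread("pics/w11.png")[90:384,110:410],None,fx=2,fy=2,interpolation=cv2.INTER_CUBIC))
```

```text
34.175 [ 0.41772035 -0.26384947  0.18151288] [[-1.0, -0.001, -0.0001], [-0.001, 1.0, -0.0], [0.0001, -0.0, -1.0]] [ 0.40293113 -0.59968182 -0.24785567] 0.023765112911277003
```

View pics/w11c.png

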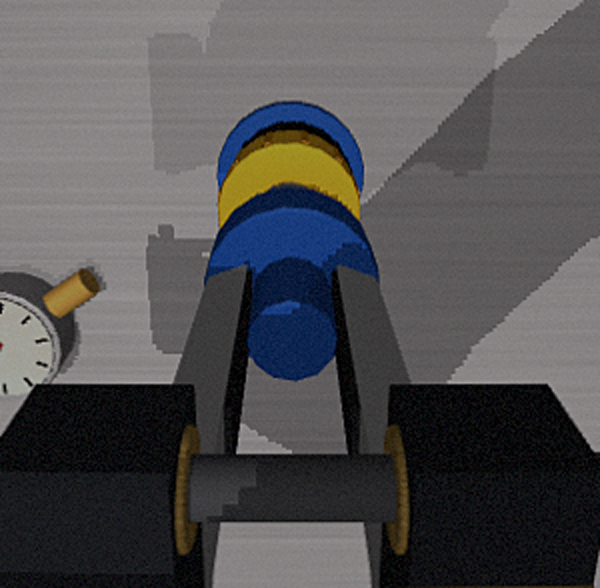

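The resin ring is flat on the carbon ring, and the cap is in line at crop x≈292. Lowering by 51.5 mm.

Request:
servo_tool(xyz=[[0.5, 0, 10], [0, 0, 15], [0, 0, 12], [0, 0, 8], [0, 0, 4], [0, 0, 2], [0, 0, 0.5], [0, 0, 0], [0, 0, 0]], angular=[[0, 0, 0], [0, 0, 0], [0, 0, 0], [0, 0, 0], [0, 0, 0], [0, 0, 0], [0, 0, 0], [0, 0, 0], [0, 0, 0]], hand=[15, 15, 15, 15, 15, 15, 15, 15, 15])

```text
time: 35.3
eef_pos: [0.4169, -0.2644, 0.1303]
ee_rot: [[-1.0, -0.0, 0.0], [-0.0, 1.0, -0.0], [-0.0, -0.0, -1.0]]
force: [-0.4, -0.1, 0.1]
grip_width: 0.0237
```

Request:
servo_tool(xyz=[[0, 0, 0.7], [0, 0, 0], [0, 0, 0], [0, 0, 0], [0, 0, 0], [0, 0, -20], [0, 0, -35], [0, 0, -35], [0, 0, -30], [0, 0, -15]], angular=[[0, 0, 0], [0, 0, 0], [0, 0, 0], [0, 0, 0], [0, 0, 0], [0, 0, 0], [0, 0, 0], [0, 0, 0], [0, 0, 0], [0, 0, 0]], hand=[15, 15, 45, 45, 45, 45, 45, 45, 60, 60])

```text
time: 36.55
eef_pos: [0.4171, -0.2645, 0.2657]
ee_rot: [[-1.0, -0.0, 0.002], [-0.0, 1.0, -0.001], [-0.002, -0.001, -1.0]]
force: [0.5, -0.1, -0.8]
grip_width: 0.0591
```

Request:
servo_tool(xyz=[[-20, 15, 0], [-40, 25, 0], [-45, 30, 0], [-40, 25, 0], [-25, 15, 0], [-10, 5, 0], [0, 0, 0], [0, 0, 0]], angular=[[0, 0, 0], [0, 0, 0], [0, 0, 0], [0, 0, 0], [0, 0, 0], [0, 0, 0], [0, 0, 0], [0, 0, 0]], hand=[60, 60, 60, 60, 60, 60, 60, 60])

```text
time: 37.55
eef_pos: [0.5959, -0.1505, 0.2645]
ee_rot: [[-1.0, 0.001, -0.0], [0.001, 1.0, -0.0], [0.0, -0.0, -1.0]]
force: [-0.3, -0.3, 0.3]
grip_width: 0.06
```

Run:
```python
from fit import *
s=telemetry.observe(); print(s["time"],s["eef_pos"],s["force"])
c=shot("side","s12.png"); shot("wrist","w12.png")
a=cv2.imread("pics/s12.png"); w=cv2.imread("pics/w12.png")
b=cv2.resize(a[80:240,230:360],None,fx=3.1,fy=3.1,interpolation=cv2.INTER_CUBIC)[:496]
b=cv2.convertScaleAbs(b,alpha=1.5)
o=np.zeros((496,403+390,3),np.uint8); o[:b.shape[0],:403]=b[:,:403]; v=cv2.resize(w,(390,292)); o[:292,403:]=v
cv2.imwrite("pics/f12.png",o)
for n,x,y,z in (("w",.472,.0995,.114),("b",.417,-.264,.134)): print(n,proj(c,[[x,y,0],[x,y,z]]).round(1).tolist(), (3.1*(proj(c,[[x,y,0],[x,y,z]])-[230,80])).round())
```

```text
37.55 [ 0.59593883 -0.15046082  0.26447111] [-0.30430247 -0.29976994  0.28818879]
w [[300.2, 219.9], [303.4, 191.7]] [[218. 434.]
 [227. 346.]]
b [[324.1, 138.3], [329.3, 104.7]] [[292. 181.]
 [308.  76.]]
```

View pics/f12.png

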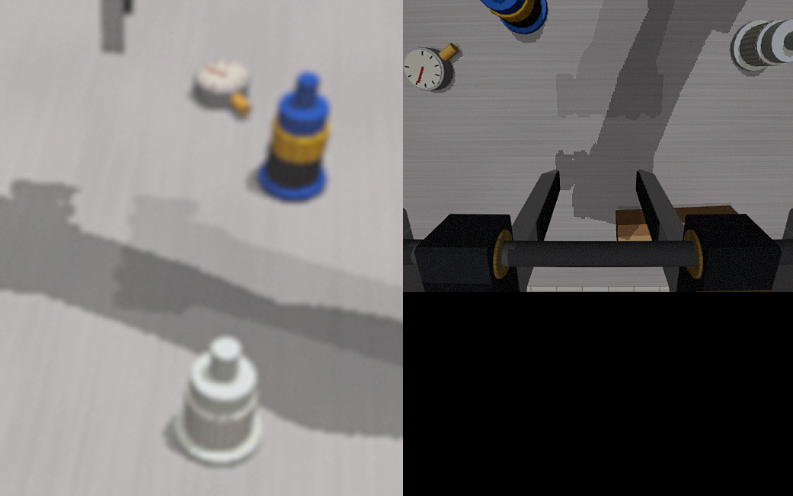

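Both stacks stand upright. Their knob tops, at (226,345) and (308,78), are within a pixel or two of where a fully seated stack should project: (227,346) and (308,76). The gauge, jar and carton have not moved, so I'm handing the job in.

```bash
python3 -c "
from cell import workorder; print(workorder.finish_job())"
```

```text
the job is handed in; nothing more can be done
None
```

Both cartridges are rebuilt and the job is handed in; the arm had used about 38 s of the 122 s when I handed it in.

- **Blue-foot post:** the carbon ring is at the bottom, then the resin ring, then the blue cap.
- **White-foot post:** the sediment ring is at the bottom, with the white cap on it.

**Last checks:**
- **Seating:** both stacks stand upright in the final side view. The knob tops are within 1–2 px (in the 3× enlarged crop) of where fully seated stacks should appear.
- **Heights and forces:** each piece was let go within about 1 mm of its computed seated height. The largest wrist force I read was about 6 N.
- **Bystanders:** I never touched the gauge, jar or carton. The gauge shows no movement in the last pictures. The jar was last seen in the overhead view before the resin ring was picked up, and the carton only partly in the last wrist pictures.

**Disagreement:** positions near the edge of the wrist pictures were 3–6 mm off the overhead and centred readings. I used the centred, close-up readings for every grasp and placing.

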